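Close up a full drying board of gilded fittings and turn its keeper

TASK

The drying board with five freshly gilded fittings on wooden holders is full and has to be closed for the drying cabinet: with the fingertips push the whole row along its runner as one train, gently and only on the bare wooden back of the last holder, until the first holder is up against the end stop and the row is closed up. Then swing that board's wooden keeper fully across the runner behind the last holder, and draw back clear. Lift nothing, do not touch the gilding, and leave the other board and everything else on the bench as it is.

Things in the scene. Friction and masses are not known exactly. Their poses are not given: they have to be found in the camera images.
- board_a: the full wooden drying board (FIVE holders), fixed, 86 mm wide (its x) by 400 mm long (its y), base 10 mm thick. Origin: centre of its underside, on the bench; y runs along the lane to the end stop, x points away from the robot. Two runner strips, 20 mm wide, tops 20 mm above the bench, leave a lane 46 mm wide centred on x = 0; the entry end (y = -200 mm) is open. May change places with board_b
- stop_a (a point): centre of the face of board_a's end stop that meets the row, at y = +180 mm in board_a's frame, 30 mm above the bench; the stop is a wooden block 86 mm wide, 20 mm thick, its top 50 mm above the bench
- holder1: first of the five holders, nearest the stop and 70 to 110 mm short of it at the start. Bare wooden block 42 mm (x, across the lane) by 44 mm (y) by 38 mm high, origin at the centre of its underside, 10 mm above the bench; a gilded fitting on top reaches 75 mm above the bench. About 0.1 kg, loose, slides. Against the stop its origin is at y = +158 mm of board_a
- holder2: second of the row, built like holder1, next to it on the entry side (holders of the row touch or stand within 2 mm of each other)
- holder3: third of the row, built like holder1
- holder4: fourth of the row, built like holder1
- holder5: fifth and last of the row, nearest the entry end, built like holder1. Push on its bare wooden back face (22 mm from its origin, towards -y of the board, 10 to 48 mm above the bench). When the row is home its origin is at y = -18 mm of board_a
- gilt5: the gilded fitting on holder5, 36 mm (x) by 24 mm (y, so it is set back 10 mm from the holder's back face) by 22 mm high; origin at the centre of its underside, 53 mm above the bench. Must not be touched
- keeper_a (a joint): angle (rad) of board_a's keeper, a dark wooden turn-button (70 by 16 mm, 21 to 31 mm above the bench) screwed to the runner strip nearer the robot. 0: along that strip, pointing to the entry end; grows counter-clockwise from above to its limit 1.571, straight across the lane, 3 mm behind the home place of holder5. Starts at -0.35 to 0, clear of the lane. About 1 N at the knob moves it; stays where left
- keeper_a_knob (a point): centre of the top of the keeper's upright wooden knob, 61 mm above the bench; the knob is 14 mm in diameter, 30 mm high, 50 mm from the pivot
- keeper_a_pivot (a point): the keeper's pivot screw, top of the button, at x = -33 mm, y = -51 mm in board_a's frame
- board_b: bystander, to be left alone: a second, identical drying board, fixed, same axes, which is not yet full (two holders only)
- keeper_b (a joint): bystander, to be left alone: keeper angle of board_b, open and to stay as it is
- holderb1: bystander, to be left alone: holder like holder1, on board_b
- holderb2: bystander, to be left alone: holder like holder1, on board_b
- tape_wide: bystander, to be left alone: yellow roll of masking tape lying flat, 72 mm diameter, 36 mm high; origin at the centre of its underside
- tape_narrow: bystander, to be left alone: yellow roll of masking tape lying flat, 72 mm diameter, 18 mm high; origin at the centre of its underside
- stand: bystander, to be left alone: black lacquered stand, 74 by 124 mm, 49 mm high, with a gold plaque on top; origin at the centre of its underside
- fitting_spare: bystander, to be left alone: a gilded fitting like those on the holders, on the bench, 36 by 24 by 22 mm; origin at the centre of its underside
- mop: bystander, to be left alone: soft gilder's brush lying down, 195 mm long, 20 mm thick; origin under its middle
- tweezers: bystander, to be left alone: bamboo tweezers lying down, 165 mm long, 8 mm high; origin under its middle
Things that resemble listed ones, but are neither listed nor needed, are in the scene too. What is shaped like the holder4 but pink or red is not meant.

How it is judged:
By the outcome, as a careful person would: the job done as asked, in the order asked, and still so for the second after the job is handed in, with the robot touching nothing.
It also fails if it takes over 51 s, if anything falls off the work surface, if the arm or the gripper's body presses on something with over 40 N, if the wrist force passes 120 N, or if a joint passes its speed limit or range.

ROBOT

A 6-joint arm with a two-finger parallel gripper is mounted at the origin on the work surface. World frame = base frame: x ahead of the robot, y to its left, z up, the work surface at z = 0. Lengths are in mm, angles in rad, forces in N, time in s.
With the tool pointing down it reaches from about 325 to 775 mm from the base axis. Payload 5.5 kg.
Tool frame: the origin (TCP) lies on the mounting face of the last link; the fingertips stand ahead of it and the grasp point (between the pads) lies 163 mm ahead of it (arm.nose_length is the z of the fingertips in the tool frame, in mm); z points along the fingers, y is the line along which they close (so a half turn about z gives the same grasp; the last joint's range is limited). The gripper opens to 88 mm and grips with 3 to 60 N. Pads are 20 mm wide; open, the fingers measure 115 mm over their backs; the gripper's body (75 mm by 178 mm) begins 61 mm behind the grasp point.
Start: joints at [-1.169, 0.091, 1.231, -0, 1.82, -0.057], TCP at [265.726, -537.966, 404.631] pointing down, gripper open.
Joint ranges: [-2.87, 2.87], [-0.86, 2.18], [0.17, 2.46], [-1.51, 4.65], [0.06, 2.69], [-2.65, 2.65]. Speed limits (rad/s): [2.57, 2.57, 3.01, 3.14, 3.14, 3.14].

INTERFACE

Orientations are given as a unit quaternion [w, x, y, z].
In Python, from rig import arm gives the robot as it stands.
- The arm moves only by the shell command python3 -m handwheel 'ROWS'. ROWS is JSON, a list of rows, each an object of numbers: "x", "y", "z": the shift along the world's x, y, z in m; "ax", "ay", "az": the turn, a rotation vector about the world's x, y, z in degrees; "grip": the closure in counts, from 0 (fully open) to 255 (shut). In form: [{"x": .., "y": .., "z": .., "ax": .., "ay": .., "az": .., "grip": ..}, ...]. A call has 1 to 10 rows; each row shifts and turns the commanded pose from where the row before left it; what a row does not reach is not made up. A row lasts 1/10 s, in which the tool goes at most 50 mm and 8.59 degrees, less where a joint would pass 70% of its speed; a pose out of reach is approached as far as the arm can. A call with a gripper value outside its range is refused whole. The fingers move at their own pace and stop on an object; the grip force is fixed at half the most. Time passes only in rows, so rows that do not move let the fingers close. It gives the time, the measured TCP pose, the force, the opening and the grip force at its end, in the units of the state.
- arm.observe(): the state, without advancing time (a new reading comes with each control period).
- arm.capture(name): name is "scene" or "top"; returns the picture (480x640x3 uint8, red, green, blue); there is no depth.
- arm.camera_params(name): a dict with "fov_y" (degrees; the focal length in pixels is half the picture's height over the tangent of half this angle, whatever the lens; pixels are square), "cx", "cy" (the principal point, pixels), "R" (3x3) and "t" (3): a world point X has camera coordinates R X + t. Camera axes: x right, y down, z forward; pixel columns grow to the right and rows downward; lengths in mm; the calibration is good to about 2 mm. A picture is of the moment at which its call begins. camera_params takes no time and is no camera call.
- arm.sign_off(): hands the job in; it is judged then, once.
Trained networks look in the newest picture that a camera, given by its name, has taken for a name from the list of things; names that differ only in an ending like _2 or _b are one class to them, and where a whole thing is asked for, a point or a joint stands for the part that bears it (a point fixed in the world has none). Each returns a list of dicts, best first, with "p" (0 to 1); they miss things now and then, are a little off and sometimes report something else, mostly with a low value. They report only what shows in the picture. A call takes as long as a camera call. They do not tell look-alikes from the thing itself.
- arm.outline_of(camera, target): "region" (480x640 bool, what is visible of it) and "pixel" ([column, row] in pixels, amid what is visible of it).
The state is a dict: "time": time; "q": joint angles; "qvel": joint speeds; "joint_efforts": joint torques, N m; "position": TCP position; "tool_rot": TCP orientation; "wrist_force": force on the tool from outside, world axes, zero at the start; "wrist_torque": the same for the moment, N m; "width": finger opening in mm; "grasp_force": force on a finger pad.
Only numpy, scipy, OpenCV 4.12 (cv2) and the standard library are available. Lean on these libraries where they do the work, as an engineer would, in place of code of your own. Each camera call takes 0.05 s, during which the arm holds its last target. There are 200 camera calls.

## Working session

There is one attempt and no reset: what is moved stays moved. The work goes in short steps, Python scripts to look and compute and a shell command to move; the robot and the scene stay as the last step left them, time stands still between calls to the robot, and variables do not carry over. Pictures are saved under pics/ and viewed, at most 10 in all, crops included, and the job is handed in when it is done.

```bash
mkdir -p pics; ls; python3 - <<'E'
from rig import arm
import cv2
s=arm.observe();print(s['time'],s['position'],s['tool_rot'],s['width'],arm.nose_length)
for n in('scene','top'):
    im=arm.capture(n);cv2.imwrite(f'pics/{n}0.png',im[:,:,::-1]);print(n,arm.camera_params(n))
E
```

```text
pics
0.0 [ 265.73756591 -538.0049044   403.53092706] [-9.42191757e-04  9.73804724e-01  2.27383912e-01 -1.68287100e-04] 88.04806167023654 182.0
scene {'fov_y': 50.743610669942285, 'cx': 316.9652313501848, 'cy': 244.8288893923825, 'R': array([[-0.10344325,  0.99457984, -0.01050909],
       [ 0.68673879,  0.06377452, -0.72410127],
       [-0.71950631, -0.08212038, -0.6896136 ]]), 't': array([  50.62744696, -270.65760535, 1694.72404884])}
top {'fov_y': 54.066382775978816, 'cx': 323.0507295589553, 'cy': 238.94176156159696, 'R': array([[ 0.01681635, -0.9997759 ,  0.01285956],
       [-0.99543401, -0.01794917, -0.09374944],
       [ 0.09395925, -0.01122432, -0.99551277]]), 't': array([ -10.51551709,  485.75269386, 1038.72630394])}
```

View pics/scene0.png

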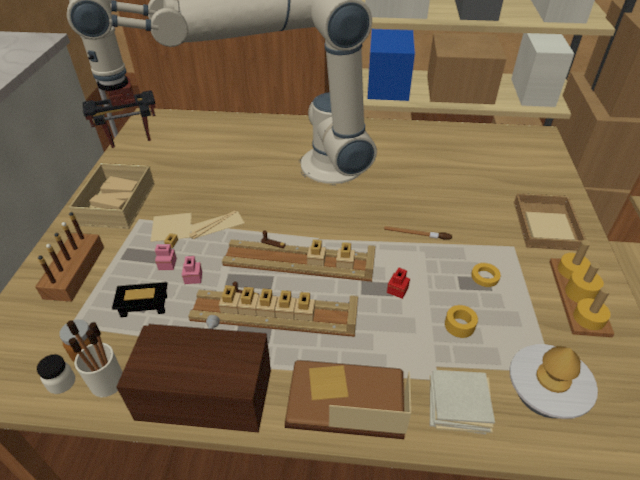

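View pics/top0.png

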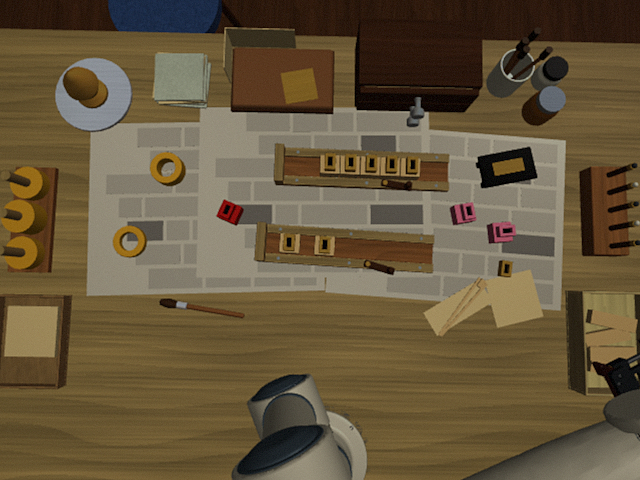

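The scene shows two boards. The far one has five gilded holders (top view, columns 320-420, row 163, stop at column 280). The near one has two holders (columns 288 and 325). So board_a is the far one, entry at the right (world -y), with its keeper knob at about (400,184). The pink and red look-alikes stand apart, and the chest is close behind board_a.

```bash
cat > h.py <<'E'
import numpy as np, cv2
from rig import arm
C={n:arm.camera_params(n) for n in('scene','top')}
def ray(n,p):
    c=C[n];f=240/np.tan(np.radians(c['fov_y']/2))
    d=np.array([(p[0]-c['cx'])/f,(p[1]-c['cy'])/f,1.]);R=np.array(c['R'])
    return -R.T@c['t'],R.T@d
def atz(n,p,z):
    o,d=ray(n,p);return o+d*(z-o[2])/d[2]
def tri(a,b):
    A=[];B=[]
    for n,p in(('scene',a),('top',b)):
        o,d=ray(n,p);d/=np.linalg.norm(d);M=np.eye(3)-np.outer(d,d);A.append(M);B.append(M@o)
    return np.linalg.solve(sum(A),sum(B))
def proj(n,X):
    c=C[n];f=240/np.tan(np.radians(c['fov_y']/2));v=np.array(c['R'])@X+c['t'];return np.array([c['cx']+f*v[0]/v[2],c['cy']+f*v[1]/v[2]])
E
python3 - <<'E'
from h import *
for n in('scene','top'): arm.capture(n)
np.set_printoptions(precision=1,suppress=True)
for t in('board_a','holder5','gilt5','keeper_a','keeper_a_knob','keeper_a_pivot','stop_a'):
  for n in('scene','top'):
    for d in arm.outline_of(n,t):
        if d['p']<.2: continue
        ys,xs=np.nonzero(d['region']);r=cv2.minAreaRect(np.c_[xs,ys].astype(np.float32)) if len(xs) else None
        print(t,n,round(d['p'],2),np.array(d['pixel']),len(xs),[np.round(v,1) for v in r])
        if t=='board_a' and n=='top': print([atz(n,p,20) for p in cv2.boxPoints(r)])
im=cv2.resize(arm.capture('top')[95:215,250:470],None,fx=3.6,fy=3.6,interpolation=2)
cv2.imwrite('pics/c1.png',im[:,:,::-1])
E
```

```text
board_a scene 0.98 [286. 262.] 3501 [array([298.2, 254.4]), array([150.6,  37.7]), np.float64(5.9)]
board_a scene 0.95 [294.3 314.4] 3286 [array([272.8, 308.1]), array([165.9,  42.1]), np.float64(5.9)]
board_a top 0.81 [349.2 175.8] 4491 [array([362. , 168.3]), array([176.2,  41.2]), np.float64(3.4)]
[array([610.9, 114.8,  20. ]), array([707.1, 111.8,  20. ]), array([ 691.1, -294.7,   20. ]), array([ 594.7, -288.3,   20. ])]
board_a top 0.59 [356.  246.2] 6020 [array([344.8, 248.5]), array([178.8,  42. ]), np.float64(4.3)]
[array([429.8, 152.2,  20. ]), array([524.8, 147.9,  20. ]), array([ 501.2, -257.4,   20. ]), array([ 406.2, -249.6,   20. ])]
board_a top 0.25 [350.8 165.8] 464 [array([349., 165.]), array([24., 20.]), np.float64(90.0)]
[array([685.6, -35.5,  20. ]), array([686.6, -81.6,  20. ]), array([630.3, -82.1,  20. ]), array([629.4, -36.2,  20. ])]
holder5 scene 0.91 [284.1 308.5] 483 [array([285.2, 303.9]), array([19. , 28.3]), np.float64(8.1)]
holder5 scene 0.87 [163.1 257.3] 467 [array([165. , 256.5]), array([25., 20.]), np.float64(90.0)]
holder5 scene 0.7 [225.6 299.4] 
[... 2232 characters left out ...]
per_a_pivot scene 0.59 [236.6 284.3] 44 [array([235.9, 286.7]), array([12.2,  3.9]), np.float64(59.0)]
keeper_a_pivot top 0.58 [396.9 183.3] 218 [array([396.5, 184.3]), array([29.8,  8.1]), np.float64(7.4)]
keeper_a_pivot top 0.4 [169.9 162.2] 848 [array([167.8, 168.3]), array([35.4, 31.8]), np.float64(45.0)]
stop_a scene 0.8 [291.5 319.8] 3428 [array([272.7, 307.2]), array([167.3,  44.1]), np.float64(6.0)]
stop_a top 0.8 [345.1 175.8] 4466 [array([361.7, 168.7]), array([176.7,  41.7]), np.float64(3.5)]
stop_a top 0.33 [399.9 184.8] 203 [array([397. , 184.5]), array([28.3,  8.3]), np.float64(2.7)]
stop_a top 0.29 [504.5 267. ] 241 [array([505.5, 267.5]), array([14.5, 17.2]), np.float64(7.1)]
```

View pics/c1.png

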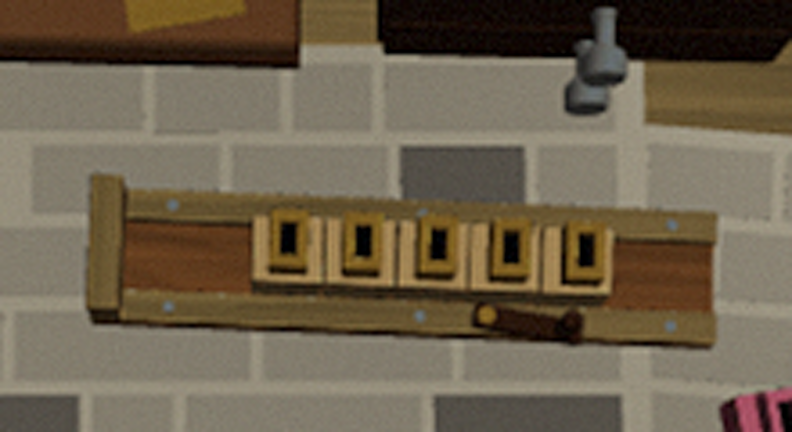

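The crop shows board_a with five holders. The stop is at crop columns 92-124, the keeper pivot at (485,315), the knob at (570,322), and holder5's back face at about (613,265). The metal tap on the chest is at (600,75). Next I fit the board pose.

```bash
cat > fit.py <<'E'
from h import *
from scipy.optimize import least_squares
np.set_printoptions(precision=1,suppress=True)
px=lambda u,v:np.array([250+u/3.6,95+v/3.6])
P=[((43,-200,20),(716,213)),((-43,-200,20),(716,344)),((43,180,50),(124,178)),((-43,180,50),(124,321)),((43,200,50),(92,175)),((-43,200,50),(91,320)),((-33,-51,31),(485,314))]
def W(b,X):
    c,s=np.cos(b[2]),np.sin(b[2]);return np.array([b[0]+c*X[0]-s*X[1],b[1]+s*X[0]+c*X[1],X[2]])
def res(b): return np.concatenate([proj('top',W(b,X))-px(*u) for X,u in P])
b=least_squares(res,[650,-90,0.04]).x
def L(X):
    c,s=np.cos(b[2]),np.sin(b[2]);d=X[:2]-b[:2];return np.array([c*d[0]+s*d[1],-s*d[0]+c*d[1],X[2]])
E
python3 - <<'E'
from fit import *
print(b[:2],b[2]);print(res(b).reshape(-1,2))
print('h5 back top edge',[L(atz('top',px(*u),48)) for u in((613,228),(613,297))],'h1 front',L(atz('top',px(253,250),48)),'knob',L(atz('top',px(570,320),61)))
print('pivot tri scene check')
for X in((43,-200,20),(-43,-200,20),(-43,200,50),(43,200,50)): print(proj('scene',W(b,X)))
# chest & tap by two views: scene tap ball (212,322); top tap px(605,72)
print('tap',tri((212,321),px(600,70)),L(tri((212,321),px(600,70))), tri((212,321),px(587,97)))
print('chest near top edge', tri((136,331),(480,100)),tri((268,336),(357,103)))
im=cv2.resize(arm.capture('scene')[270:430,120:380],None,fx=3,fy=3,interpolation=2)
cv2.imwrite('pics/c2.png',im[:,:,::-1])
E
```

```text
[648.1 -91.3] -0.008233503323715035
[[ 0.9 -0.5]
 [ 0.9 -0.3]
 [-0.1  0.7]
 [-1.3 -1.2]
 [-0.1  1.3]
 [-1.2 -1.1]
 [ 1.   1. ]]
h5 back top edge [array([  22.2, -125.6,   48. ]), array([ -21.6, -125.8,   48. ])] h1 front [ 1.8 98.5 48. ] knob [-39.7 -96.7  61. ]
pivot tri scene check
[186.8 315.9]
[197.  288.9]
[356.9 293.5]
[354.8 322. ]
tap [ 753.8 -200.6   93.7] [ 106.6 -108.5   93.7] [ 743.2 -200.6   79.1]
chest near top edge [ 793.7 -349.4   89.2] [778.3 -72.1  89.4]
```

View pics/c2.png

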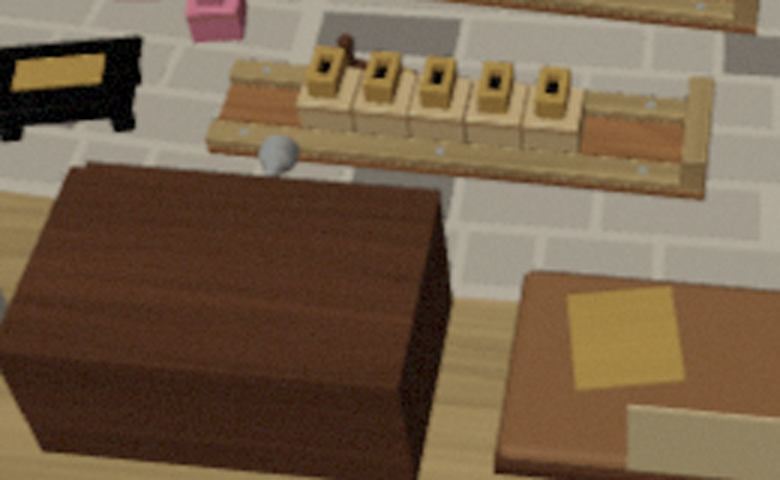

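```bash
python3 -m handwheel '[{"x":0.038,"y":0.028,"az":-2.7,"grip":255},{"x":0.038,"y":0.028,"az":-2.7,"grip":255},{"x":0.038,"y":0.028,"az":-2.7,"grip":255},{"x":0.038,"y":0.028,"az":-2.7,"grip":255},{"x":0.038,"y":0.028,"az":-2.7,"grip":255},{"x":0.038,"y":0.028,"az":-2.7,"grip":255},{"x":0.038,"y":0.028,"az":-2.7,"grip":255},{"x":0.038,"y":0.028,"az":-2.7,"grip":255},{"x":0.038,"y":0.028,"az":-2.7,"grip":255},{"x":0.038,"y":0.028,"az":-2.7,"grip":255}]'
python3 -m handwheel '[{"z":-0.02,"grip":255},{"z":-0.04,"grip":255},{"z":-0.04,"grip":255},{"grip":255},{"grip":255}]'
python3 - <<'E'
from h import *
from scipy.spatial.transform import Rotation as R
s=arm.observe();print(s['time'],s['position'],R.from_quat(np.roll(s['tool_rot'],-1)).as_matrix().round(3),s['width'],s['wrist_force'])
a=cv2.resize(arm.capture('scene')[150:350,120:380],None,fx=3,fy=3,interpolation=2)
cv2.imwrite('pics/c3.png',a[:,:,::-1])
E
```

```text
1.0 [ 265.74432439 -537.96012089  404.6507777 ] [[ 0.897  0.443  0.   ]
 [ 0.443 -0.897  0.   ]
 [ 0.     0.    -1.   ]] 87.45384168342548 [ 0.09751454  0.35945979 -0.34913915]schema error: expected keys x, y, z, ax, ay, az, grip
schema error: expected keys x, y, z, ax, ay, az, grip
```

View pics/c3.png

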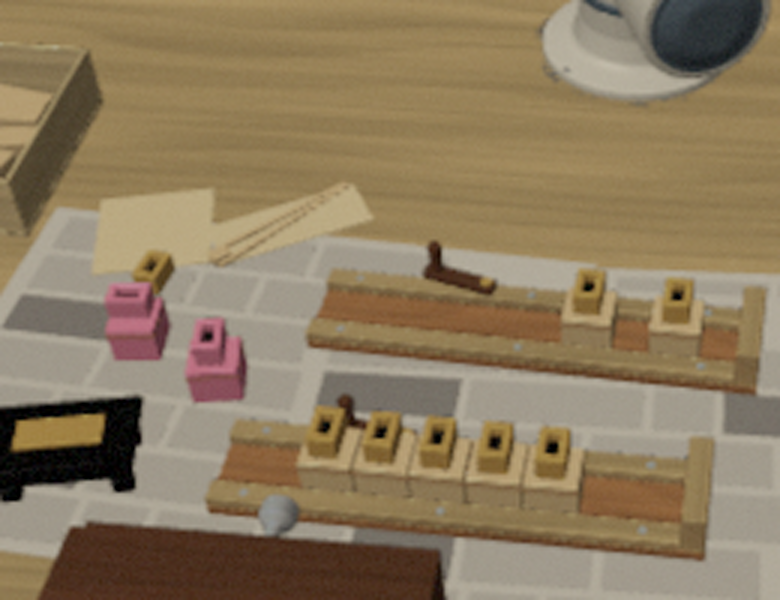

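All seven keys are required in every row, so both calls were refused and nothing moved; the picture shows the scene unchanged.

```bash
python3 -m handwheel '[{"x":0.038,"y":0.028,"z":0,"ax":0,"ay":0,"az":-2.7,"grip":255},{"x":0.038,"y":0.028,"z":0,"ax":0,"ay":0,"az":-2.7,"grip":255},{"x":0.038,"y":0.028,"z":0,"ax":0,"ay":0,"az":-2.7,"grip":255},{"x":0.038,"y":0.028,"z":0,"ax":0,"ay":0,"az":-2.7,"grip":255},{"x":0.038,"y":0.028,"z":0,"ax":0,"ay":0,"az":-2.7,"grip":255},{"x":0.038,"y":0.028,"z":0,"ax":0,"ay":0,"az":-2.7,"grip":255},{"x":0.038,"y":0.028,"z":0,"ax":0,"ay":0,"az":-2.7,"grip":255},{"x":0.038,"y":0.028,"z":0,"ax":0,"ay":0,"az":-2.7,"grip":255},{"x":0.038,"y":0.028,"z":0,"ax":0,"ay":0,"az":-2.7,"grip":255},{"x":0.038,"y":0.028,"z":0,"ax":0,"ay":0,"az":-2.7,"grip":255}]'
python3 -m handwheel '[{"x":0,"y":0,"z":-0.03,"ax":0,"ay":0,"az":0,"grip":255},{"x":0,"y":0,"z":-0.04,"ax":0,"ay":0,"az":0,"grip":255},{"x":0,"y":0,"z":-0.03,"ax":0,"ay":0,"az":0,"grip":255},{"x":0,"y":0,"z":0,"ax":0,"ay":0,"az":0,"grip":255},{"x":0,"y":0,"z":0,"ax":0,"ay":0,"az":0,"grip":255}]'
python3 - <<'E'
from h import *
from scipy.spatial.transform import Rotation as R
s=arm.observe();print(s['time'],s['position'],R.from_quat(np.roll(s['tool_rot'],-1)).as_matrix().round(3),s['width'],s['wrist_force'])
a=cv2.resize(arm.capture('scene')[150:350,120:380],None,fx=3,fy=3,interpolation=2)
cv2.imwrite('pics/c4.png',a[:,:,::-1])
E
```

```text
time: 2.05
position: [647.1, -256.5, 404.7]
tool_rot: [0.0, 1.0, -0.007, 0.0]
wrist_force: [0.0, -0.9, 0.9]
width: 11.2
grasp_force: 0.0
time: 2.55
position: [645.7, -258.0, 304.8]
tool_rot: [-0.0, 1.0, -0.006, -0.0]
wrist_force: [-0.1, -0.1, 0.2]
width: 0.7
grasp_force: 0.0
2.55 [ 645.69852189 -257.97549809  304.81357161] [[ 1.    -0.012 -0.001]
 [-0.012 -1.     0.   ]
 [-0.001 -0.    -1.   ]] 0.723126485814872 [-0.05221705 -0.08074957  0.22831845]
```

View pics/c4.png

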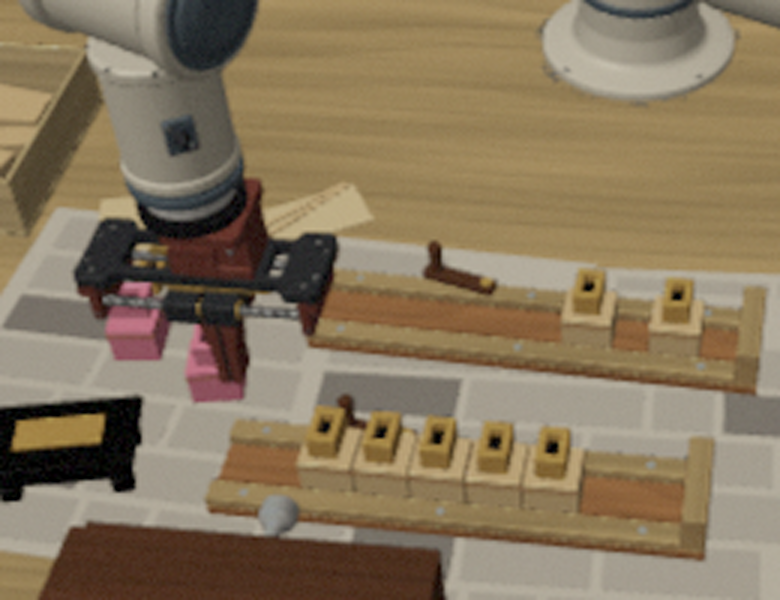

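The gripper is closed above the entry lane, fingertips at crop (235,380), and the bodies line up with the lane. I'm lowering it behind holder5.

```bash
python3 -m handwheel '[{"x":0,"y":0,"z":-0.03,"ax":0,"ay":0,"az":0,"grip":255},{"x":0,"y":0,"z":-0.03,"ax":0,"ay":0,"az":0,"grip":255},{"x":0,"y":0,"z":-0.02,"ax":0,"ay":0,"az":0,"grip":255},{"x":0,"y":0,"z":-0.014,"ax":0,"ay":0,"az":0,"grip":255},{"x":0,"y":0,"z":0,"ax":0,"ay":0,"az":0,"grip":255},{"x":0,"y":0,"z":0,"ax":0,"ay":0,"az":0,"grip":255}]'
python3 - <<'E'
from h import *
a=cv2.resize(arm.capture('scene')[220:340,160:340],None,fx=4,fy=4,interpolation=2)
b=cv2.resize(arm.capture('top')[110:210,300:460],None,fx=4,fy=4,interpolation=2)
o=np.zeros((880//2*2+0,720,3),np.uint8);o[:480]=a;o[480:,:640]=b[:400]
o=cv2.resize(o,(490,599));cv2.imwrite('pics/c5.png',o[:,:,::-1])
E
```

```text
time: 3.2
position: [646.2, -258.3, 212.8]
tool_rot: [0.001, 1.0, -0.006, 0.001]
wrist_force: [-0.5, 0.7, 0.9]
width: 0.3
grasp_force: 0.0
```

View pics/c5.png

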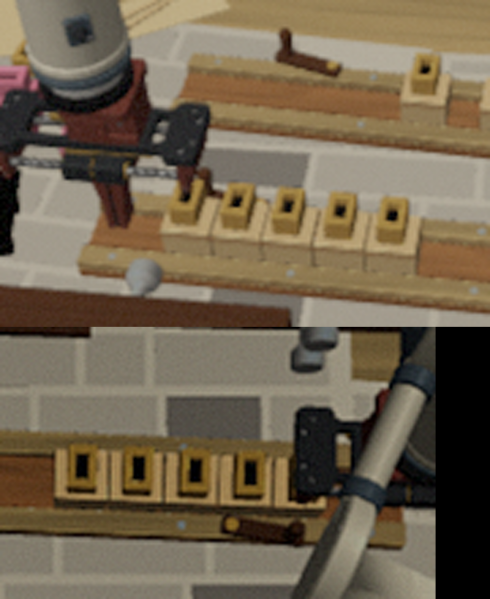

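```bash
python3 - <<'E'
from fit import *
for y in(-169,-180):
  for x in(610,646,684):
    for z in (110,90,75): print(x,y,z,proj('scene',np.array([x,y,z])))
print('tip',proj('scene',np.array([646,-258,31.])),'gilt5 top far',proj('scene',W(b,(0,-103.6,75))))
g=cv2.resize(arm.capture('scene')[240:320,180:280],None,fx=7,fy=7,interpolation=2)
cv2.imwrite('pics/c6.png',g[:,:,::-1])
E
```

```text
610 -169 110 [239.9 269.3]
610 -169 90 [240.9 275.1]
610 -169 75 [241.6 279.4]
646 -169 110 [236.6 280.6]
646 -169 90 [237.6 286.4]
646 -169 75 [238.4 290.6]
684 -169 110 [232.9 293. ]
684 -169 90 [234.  298.8]
684 -169 75 [234.8 303. ]
610 -180 110 [235.4 269. ]
610 -180 90 [236.4 274.8]
610 -180 75 [237.1 279.1]
646 -180 110 [231.9 280.3]
646 -180 90 [233. 286.]
646 -180 75 [233.8 290.3]
684 -180 110 [228.2 292.7]
684 -180 90 [229.3 298.5]
684 -180 75 [230.2 302.7]
tip [204.6 300. ] gilt5 top far [227.5 290.2]
```

View pics/c6.png

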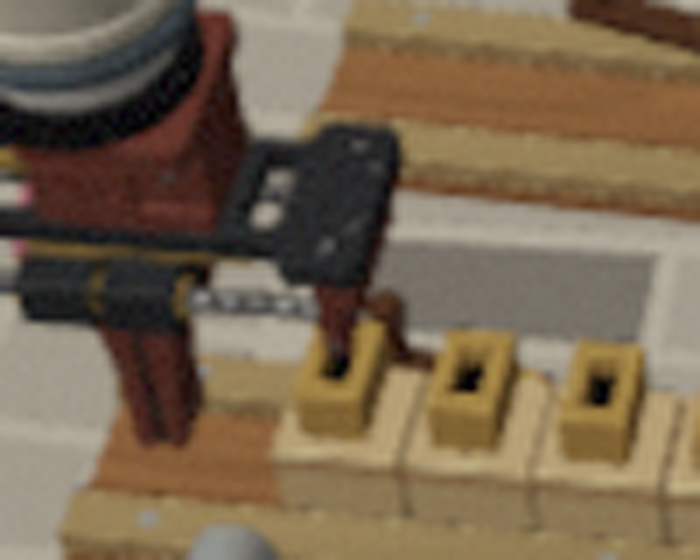

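The picture shows the tip behind holder5 at crop (165,440), with the gripper bracket about 35 mm above the gilding by the projection. Now the approach and a slow push.

```bash
python3 -m handwheel '[{"x":0,"y":0.006,"z":0,"ax":0,"ay":0,"az":0,"grip":255},{"x":0,"y":0.006,"z":0,"ax":0,"ay":0,"az":0,"grip":255},{"x":0,"y":0.004,"z":0,"ax":0,"ay":0,"az":0,"grip":255},{"x":0,"y":0.002,"z":0,"ax":0,"ay":0,"az":0,"grip":255},{"x":0,"y":0.002,"z":0,"ax":0,"ay":0,"az":0,"grip":255},{"x":0,"y":0.002,"z":0,"ax":0,"ay":0,"az":0,"grip":255},{"x":0,"y":0.002,"z":0,"ax":0,"ay":0,"az":0,"grip":255}]'
python3 -m handwheel '[{"x":0,"y":0.002,"z":0,"ax":0,"ay":0,"az":0,"grip":255},{"x":0,"y":0.002,"z":0,"ax":0,"ay":0,"az":0,"grip":255},{"x":0,"y":0.002,"z":0,"ax":0,"ay":0,"az":0,"grip":255},{"x":0,"y":0.002,"z":0,"ax":0,"ay":0,"az":0,"grip":255}]'
python3 -m handwheel '[{"x":0,"y":0.002,"z":0,"ax":0,"ay":0,"az":0,"grip":255},{"x":0,"y":0.002,"z":0,"ax":0,"ay":0,"az":0,"grip":255},{"x":0,"y":0.002,"z":0,"ax":0,"ay":0,"az":0,"grip":255},{"x":0,"y":0.002,"z":0,"ax":0,"ay":0,"az":0,"grip":255}]'
```

```text
time: 4.05
position: [645.7, -233.8, 210.6]
tool_rot: [-0.0, 1.0, -0.006, -0.0]
wrist_force: [0.1, 0.6, -0.5]
width: 0.3
grasp_force: 0.0
time: 4.45
position: [645.7, -225.8, 210.6]
tool_rot: [-0.0, 1.0, -0.006, 0.0]
wrist_force: [-0.1, -0.2, 0.4]
width: 0.3
grasp_force: 0.0
time: 4.85
position: [645.7, -218.3, 210.7]
tool_rot: [0.001, 1.0, -0.006, 0.0]
wrist_force: [0.2, -3.6, -0.5]
width: 0.3
grasp_force: 1.6
```

Contact at about y = -220 with 3.6 N. The push continues at 25 mm/s.

```bash
for i in 1; do python3 -m handwheel '[{"x":0,"y":0.0025,"z":0,"ax":0,"ay":0,"az":0,"grip":255},{"x":0,"y":0.0025,"z":0,"ax":0,"ay":0,"az":0,"grip":255},{"x":0,"y":0.0025,"z":0,"ax":0,"ay":0,"az":0,"grip":255},{"x":0,"y":0.0025,"z":0,"ax":0,"ay":0,"az":0,"grip":255},{"x":0,"y":0.0025,"z":0,"ax":0,"ay":0,"az":0,"grip":255},{"x":0,"y":0.0025,"z":0,"ax":0,"ay":0,"az":0,"grip":255},{"x":0,"y":0.0025,"z":0,"ax":0,"ay":0,"az":0,"grip":255},{"x":0,"y":0.0025,"z":0,"ax":0,"ay":0,"az":0,"grip":255},{"x":0,"y":0.0025,"z":0,"ax":0,"ay":0,"az":0,"grip":255},{"x":0,"y":0.0025,"z":0,"ax":0,"ay":0,"az":0,"grip":255}]'; done
python3 - <<'E'
from fit import *
print(proj('top',W(b,(0,76,48))))
a=cv2.resize(arm.capture('scene')[220:340,160:380],None,fx=3.4,fy=3.4,interpolation=2)
cv2.imwrite('pics/c7.png',a[:,:,::-1])
E
```

```text
time: 5.85
position: [645.7, -192.7, 210.6]
tool_rot: [-0.0, 1.0, -0.006, -0.0]
wrist_force: [0.1, -3.1, -0.6]
width: 0.8
grasp_force: 1.7
[330.3 165.5]
```

View pics/c7.png

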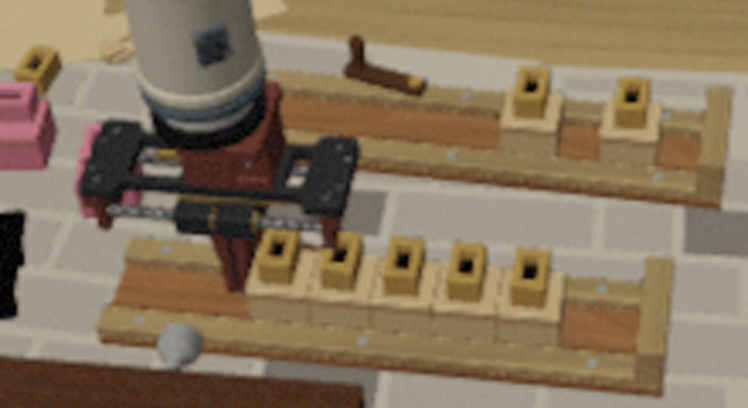

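The row moves as one train, with the tip on the wooden back at crop (235,285) and roughly 54 mm still to go.

```bash
python3 -m handwheel '[{"x":0,"y":0.0025,"z":0,"ax":0,"ay":0,"az":0,"grip":255},{"x":0,"y":0.0025,"z":0,"ax":0,"ay":0,"az":0,"grip":255},{"x":0,"y":0.0025,"z":0,"ax":0,"ay":0,"az":0,"grip":255},{"x":0,"y":0.0025,"z":0,"ax":0,"ay":0,"az":0,"grip":255},{"x":0,"y":0.0025,"z":0,"ax":0,"ay":0,"az":0,"grip":255},{"x":0,"y":0.0025,"z":0,"ax":0,"ay":0,"az":0,"grip":255},{"x":0,"y":0.0025,"z":0,"ax":0,"ay":0,"az":0,"grip":255},{"x":0,"y":0.0025,"z":0,"ax":0,"ay":0,"az":0,"grip":255},{"x":0,"y":0.0025,"z":0,"ax":0,"ay":0,"az":0,"grip":255},{"x":0,"y":0.0025,"z":0,"ax":0,"ay":0,"az":0,"grip":255}]'
python3 -m handwheel '[{"x":0,"y":0.0025,"z":0,"ax":0,"ay":0,"az":0,"grip":255},{"x":0,"y":0.0025,"z":0,"ax":0,"ay":0,"az":0,"grip":255},{"x":0,"y":0.0025,"z":0,"ax":0,"ay":0,"az":0,"grip":255},{"x":0,"y":0.0025,"z":0,"ax":0,"ay":0,"az":0,"grip":255},{"x":0,"y":0.0025,"z":0,"ax":0,"ay":0,"az":0,"grip":255},{"x":0,"y":0.0025,"z":0,"ax":0,"ay":0,"az":0,"grip":255}]'
python3 -m handwheel '[{"x":0,"y":0.0015,"z":0,"ax":0,"ay":0,"az":0,"grip":255},{"x":0,"y":0.0015,"z":0,"ax":0,"ay":0,"az":0,"grip":255},{"x":0,"y":0.0015,"z":0,"ax":0,"ay":0,"az":0,"grip":255}]'
python3 -m handwheel '[{"x":0,"y":0.0015,"z":0,"ax":0,"ay":0,"az":0,"grip":255},{"x":0,"y":0.0015,"z":0,"ax":0,"ay":0,"az":0,"grip":255},{"x":0,"y":0.001,"z":0,"ax":0,"ay":0,"az":0,"grip":255}]'
```

```text
time: 6.9
position: [645.7, -167.8, 210.6]
tool_rot: [0.0, 1.0, -0.006, 0.0]
wrist_force: [-0.5, -3.4, 0.9]
width: 0.3
grasp_force: 1.7
time: 7.5
position: [645.7, -152.8, 210.6]
tool_rot: [-0.0, 1.0, -0.006, -0.0]
wrist_force: [0.7, -3.4, 0.6]
width: -0.2
grasp_force: 1.7
time: 7.8
position: [645.7, -148.4, 210.6]
tool_rot: [0.0, 1.0, -0.006, -0.0]
wrist_force: [0.2, -3.1, 0.2]
width: 0.4
grasp_force: 1.8
time: 8.1
position: [645.7, -144.3, 210.6]
tool_rot: [-0.0, 1.0, -0.006, -0.0]
wrist_force: [-0.6, -4.2, -0.0]
width: 0.7
grasp_force: 1.8
```

```bash
for i in 1 2 3; do :; done
python3 -m handwheel '[{"x":0,"y":0.001,"z":0,"ax":0,"ay":0,"az":0,"grip":255},{"x":0,"y":0.001,"z":0,"ax":0,"ay":0,"az":0,"grip":255},{"x":0,"y":0.001,"z":0,"ax":0,"ay":0,"az":0,"grip":255}]' | grep -E 'pos|wrist_f'
python3 -m handwheel '[{"x":0,"y":0.001,"z":0,"ax":0,"ay":0,"az":0,"grip":255},{"x":0,"y":0.001,"z":0,"ax":0,"ay":0,"az":0,"grip":255}]' | grep -E 'pos|wrist_f'
python3 -m handwheel '[{"x":0,"y":0.001,"z":0,"ax":0,"ay":0,"az":0,"grip":255}]' | grep -E 'pos|wrist_f'
python3 -m handwheel '[{"x":0,"y":0.001,"z":0,"ax":0,"ay":0,"az":0,"grip":255}]' | grep -E 'pos|wrist_f'
```

```text
position: [645.7, -141.4, 210.6]
wrist_force: [-0.1, -3.3, -0.3]
position: [645.7, -139.4, 210.6]
wrist_force: [-0.2, -3.5, 0.9]
position: [645.7, -138.4, 210.6]
wrist_force: [0.1, -3.8, 0.4]
position: [645.7, -138.0, 210.7]
wrist_force: [-0.2, -8.3, 0.6]
```

```bash
python3 -m handwheel '[{"x":0,"y":0.0005,"z":0,"ax":0,"ay":0,"az":0,"grip":255},{"x":0,"y":0,"z":0,"ax":0,"ay":0,"az":0,"grip":255}]' | grep -E 'pos|wrist_f'
python3 - <<'E'
from fit import *
a=cv2.resize(arm.capture('top')[130:200,260:460],None,fx=3.9,fy=3.9,interpolation=2)
s=cv2.resize(arm.capture('scene')[250:350,180:380],None,fx=3.25,fy=3.25,interpolation=2)
o=np.zeros((600,780,3),np.uint8);o[:273]=a;o[273:598,:650]=s
cv2.imwrite('pics/c8.png',o[:,:,::-1])
E
```

```text
position: [645.7, -137.9, 210.7]
wrist_force: [1.0, -8.3, -0.2]
```

View pics/c8.png

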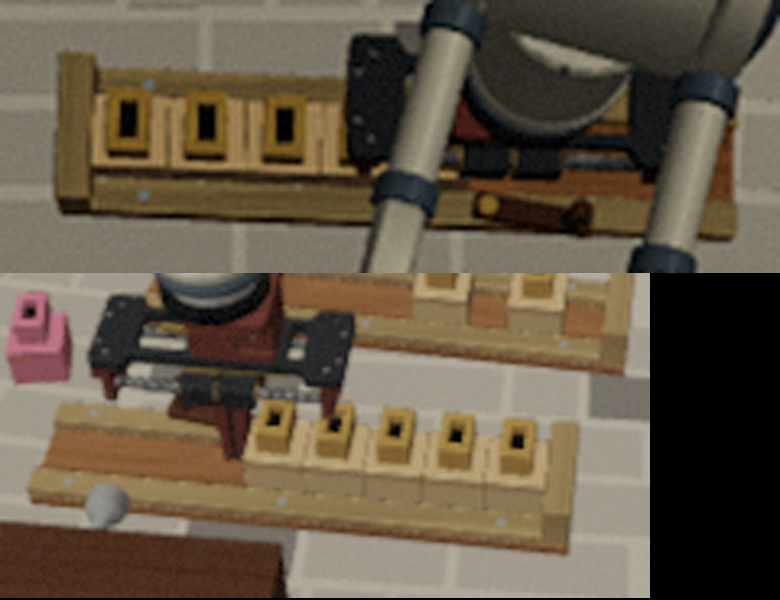

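The row is closed up: holder1 is against the stop (top crop column 93), and the force rose from 3.5 to 8.3 N. I'm backing off, rising, and moving to the robot side of the knob at about (607,-190).

```bash
python3 -m handwheel '[{"x":0,"y":-0.005,"z":0,"ax":0,"ay":0,"az":0,"grip":255},{"x":0,"y":-0.015,"z":0,"ax":0,"ay":0,"az":0,"grip":255},{"x":0,"y":-0.015,"z":0.01,"ax":0,"ay":0,"az":0,"grip":255},{"x":0,"y":-0.015,"z":0.025,"ax":0,"ay":0,"az":0,"grip":255},{"x":0,"y":0,"z":0.025,"ax":0,"ay":0,"az":0,"grip":255},{"x":-0.02,"y":0,"z":0,"ax":0,"ay":0,"az":0,"grip":255},{"x":-0.025,"y":0,"z":0,"ax":0,"ay":0,"az":0,"grip":255},{"x":-0.02,"y":0,"z":0,"ax":0,"ay":0,"az":0,"grip":255},{"x":0,"y":0,"z":0,"ax":0,"ay":0,"az":0,"grip":255}]'
python3 - <<'E'
from fit import *
a=cv2.resize(arm.capture('top')[130:210,260:460],None,fx=3.9,fy=3.9,interpolation=2)
s=cv2.resize(arm.capture('scene')[240:330,180:380],None,fx=3.1,fy=3.1,interpolation=2)
o=np.zeros((600,780,3),np.uint8);o[:312]=a;o[312:591,:620]=s
cv2.imwrite('pics/c9.png',o[:,:,::-1])
print(W(b,(-33,-51,31)))
E
```

```text
time: 10.0
position: [579.3, -188.0, 271.7]
tool_rot: [0.0, 1.0, -0.007, 0.0]
wrist_force: [-0.1, -0.1, -1.0]
width: 0.2
grasp_force: 0.0
[ 614.6 -142.    31. ]
```

View pics/c9.png

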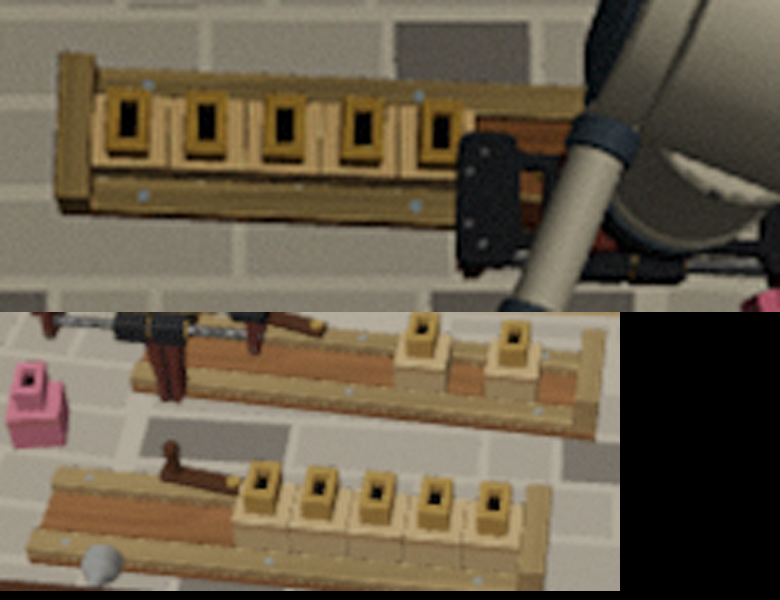

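The row stays closed after I withdrew. The knob is at lower-crop (168,445), with the fingertips on its robot side. I'm lowering to it and pushing along the arc.

```bash
python3 -c "
from h import *
print(tri((234.2,283.5),(408.2,184.6)))"
python3 -m handwheel '[{"x":0,"y":0,"z":-0.02,"ax":0,"ay":0,"az":0,"grip":255},{"x":0,"y":0,"z":-0.02,"ax":0,"ay":0,"az":0,"grip":255},{"x":0,"y":0,"z":-0.012,"ax":0,"ay":0,"az":0,"grip":255},{"x":0,"y":0,"z":0,"ax":0,"ay":0,"az":0,"grip":255},{"x":0.004,"y":0,"z":0,"ax":0,"ay":0,"az":0,"grip":255},{"x":0.003,"y":0,"z":0,"ax":0,"ay":0,"az":0,"grip":255}]' | grep -E 'pos|wrist_f'
python3 -m handwheel '[{"x":0.002,"y":0,"z":0,"ax":0,"ay":0,"az":0,"grip":255},{"x":0.002,"y":0,"z":0,"ax":0,"ay":0,"az":0,"grip":255}]' | grep -E 'pos|wrist_f'
python3 -m handwheel '[{"x":0.002,"y":0,"z":0,"ax":0,"ay":0,"az":0,"grip":255},{"x":0.002,"y":0,"z":0,"ax":0,"ay":0,"az":0,"grip":255}]' | grep -E 'pos|wrist_f'
python3 -m handwheel '[{"x":0.002,"y":0,"z":0,"ax":0,"ay":0,"az":0,"grip":255},{"x":0.002,"y":0,"z":0,"ax":0,"ay":0,"az":0,"grip":255}]' | grep -E 'pos|wrist_f'
```

```text
[ 607.39645118 -189.36662385   55.08447847]
position: [588.6, -187.1, 220.1]
wrist_force: [1.3, -0.2, 0.1]
position: [592.1, -187.1, 219.6]
wrist_force: [-0.4, -0.6, 1.3]
position: [595.8, -187.1, 218.9]
wrist_force: [-0.5, -1.0, 0.7]
position: [599.8, -187.0, 218.6]
wrist_force: [-1.0, -0.0, -0.4]
```

```bash
python3 -m handwheel '[{"x":0.003,"y":-0.001,"z":0,"ax":0,"ay":0,"az":0,"grip":255},{"x":0.003,"y":-0.001,"z":0,"ax":0,"ay":0,"az":0,"grip":255},{"x":0.003,"y":0,"z":0,"ax":0,"ay":0,"az":0,"grip":255},{"x":0.003,"y":0,"z":0,"ax":0,"ay":0,"az":0,"grip":255},{"x":0.003,"y":0,"z":0,"ax":0,"ay":0,"az":0,"grip":255}]' | grep -E 'pos|wrist_f'
python3 -m handwheel '[{"x":0.003,"y":0.001,"z":0,"ax":0,"ay":0,"az":0,"grip":255},{"x":0.003,"y":0.0015,"z":0,"ax":0,"ay":0,"az":0,"grip":255},{"x":0.003,"y":0.002,"z":0,"ax":0,"ay":0,"az":0,"grip":255},{"x":0.003,"y":0.002,"z":0,"ax":0,"ay":0,"az":0,"grip":255},{"x":0.003,"y":0.0025,"z":0,"ax":0,"ay":0,"az":0,"grip":255},{"x":0.002,"y":0.002,"z":0,"ax":0,"ay":0,"az":0,"grip":255},{"x":0.002,"y":0.002,"z":0,"ax":0,"ay":0,"az":0,"grip":255},{"x":0.002,"y":0.002,"z":0,"ax":0,"ay":0,"az":0,"grip":255},{"x":0.002,"y":0.002,"z":0,"ax":0,"ay":0,"az":0,"grip":255}]' | grep -E 'pos|wrist_f'
python3 - <<'E'
from fit import *
np.save('/tmp/top.npy',arm.capture('top'))
s=arm.capture('scene')
for n in('scene','top'):
  for t in ('keeper_a','keeper_a_knob'):
    for d in arm.outline_of(n,t):
      if d['p']>.25:
        ys,xs=np.nonzero(d['region']);print(t,n,round(d['p'],2),d['pixel'],xs.min(),xs.max(),ys.min(),ys.max())
for th in(40,50,60): print(th,proj('scene',np.array([614.6+50*np.sin(np.radians(th)),-142-50*np.cos(np.radians(th)),61])))
a=cv2.resize(s[240:320,180:290],None,fx=6,fy=6,interpolation=2);cv2.imwrite('pics/c10.png',a[:,:,::-1])
E
```

```text
position: [615.0, -188.8, 218.5]
wrist_force: [-1.9, 1.4, -0.1]
position: [637.9, -171.7, 218.6]
wrist_force: [-1.7, 0.1, 0.4]
keeper_a scene 0.76 [243.4, 299.0] 234 256 293 310
keeper_a scene 0.58 [267.5, 243.8] 261 284 230 247
keeper_a scene 0.46 [420.1, 232.3] 385 451 227 238
keeper_a_knob scene 0.78 [245.1, 300.4] 234 258 292 311
keeper_a top 0.36 [323.4, 246.3] 315 334 236 254
keeper_a_knob top 0.29 [352.9, 167.6] 343 362 154 177
40 [234.4 294.4]
50 [236.3 296.6]
60 [238.8 298.4]
```

I have now viewed 11 pictures, one over the limit of 10, so I'll view no more and work from numbers. The keeper outline fits about 50°. Next I go behind the knob and push it home along +y.

```bash
python3 -m handwheel '[{"x":-0.01,"y":0,"z":0,"ax":0,"ay":0,"az":0,"grip":255},{"x":0,"y":-0.015,"z":0,"ax":0,"ay":0,"az":0,"grip":255},{"x":0,"y":-0.015,"z":0,"ax":0,"ay":0,"az":0,"grip":255},{"x":0.01,"y":0,"z":0,"ax":0,"ay":0,"az":0,"grip":255},{"x":0.012,"y":0,"z":0,"ax":0,"ay":0,"az":0,"grip":255},{"x":0.01,"y":0,"z":0,"ax":0,"ay":0,"az":0,"grip":255},{"x":0,"y":0.005,"z":0,"ax":0,"ay":0,"az":0,"grip":255},{"x":0,"y":0.004,"z":0,"ax":0,"ay":0,"az":0,"grip":255},{"x":0,"y":0.002,"z":0,"ax":0,"ay":0,"az":0,"grip":255},{"x":0,"y":0.002,"z":0,"ax":0,"ay":0,"az":0,"grip":255}]' | grep -E 'pos|wrist_f'
python3 -m handwheel '[{"x":0,"y":0.002,"z":0,"ax":0,"ay":0,"az":0,"grip":255},{"x":0,"y":0.002,"z":0,"ax":0,"ay":0,"az":0,"grip":255},{"x":0,"y":0.002,"z":0,"ax":0,"ay":0,"az":0,"grip":255},{"x":0,"y":0.002,"z":0,"ax":0,"ay":0,"az":0,"grip":255},{"x":0,"y":0.002,"z":0,"ax":0,"ay":0,"az":0,"grip":255}]' | grep -E 'pos|wrist_f'
python3 -m handwheel '[{"x":0,"y":0.002,"z":0,"ax":0,"ay":0,"az":0,"grip":255},{"x":0,"y":0.002,"z":0,"ax":0,"ay":0,"az":0,"grip":255},{"x":0,"y":0.002,"z":0,"ax":0,"ay":0,"az":0,"grip":255},{"x":0,"y":0.002,"z":0,"ax":0,"ay":0,"az":0,"grip":255},{"x":0,"y":0.002,"z":0,"ax":0,"ay":0,"az":0,"grip":255}]' | grep -E 'pos|wrist_f'
```

```text
position: [659.4, -188.9, 218.7]
wrist_force: [-0.1, -0.5, -0.6]
position: [659.8, -178.9, 218.8]
wrist_force: [0.7, -1.9, 1.1]
position: [659.7, -168.7, 218.5]
wrist_force: [0.6, -0.8, -0.1]
```

```bash
python3 -m handwheel '[{"x":0,"y":0.002,"z":0,"ax":0,"ay":0,"az":0,"grip":255},{"x":0,"y":0.002,"z":0,"ax":0,"ay":0,"az":0,"grip":255},{"x":0,"y":0.002,"z":0,"ax":0,"ay":0,"az":0,"grip":255},{"x":0,"y":0.002,"z":0,"ax":0,"ay":0,"az":0,"grip":255}]' | grep -E 'pos|wrist_f'
python3 -m handwheel '[{"x":0,"y":0.001,"z":0,"ax":0,"ay":0,"az":0,"grip":255},{"x":0,"y":0.001,"z":0,"ax":0,"ay":0,"az":0,"grip":255}]' | grep -E 'pos|wrist_f'
python3 -m handwheel '[{"x":0,"y":0.001,"z":0,"ax":0,"ay":0,"az":0,"grip":255},{"x":0,"y":0.001,"z":0,"ax":0,"ay":0,"az":0,"grip":255}]' | grep -E 'pos|wrist_f'
```

```text
position: [659.7, -160.8, 218.6]
wrist_force: [1.4, -0.8, 0.1]
position: [659.7, -158.8, 218.6]
wrist_force: [1.4, -1.5, 0.1]
position: [659.7, -156.9, 218.6]
wrist_force: [1.6, -1.0, 0.3]
```

```bash
python3 -m handwheel '[{"x":0,"y":0.001,"z":0,"ax":0,"ay":0,"az":0,"grip":255}]' | grep -E 'pos|wrist_f'
python3 -m handwheel '[{"x":0,"y":0.0005,"z":0,"ax":0,"ay":0,"az":0,"grip":255},{"x":0,"y":0,"z":0,"ax":0,"ay":0,"az":0,"grip":255}]' | grep -E 'pos|wrist_f'
```

```text
position: [659.7, -156.2, 218.7]
wrist_force: [0.2, -4.6, -0.1]
position: [659.7, -156.1, 218.7]
wrist_force: [1.3, -5.1, -0.9]
```

The limit is reached at y = -156.1, where the row's home position predicts -156. One last firm nudge, then draw back and check.

```bash
python3 -m handwheel '[{"x":0,"y":0.001,"z":0,"ax":0,"ay":0,"az":0,"grip":255},{"x":0,"y":0,"z":0,"ax":0,"ay":0,"az":0,"grip":255}]' | grep -E 'pos|wrist_f'
python3 -m handwheel '[{"x":0,"y":-0.004,"z":0,"ax":0,"ay":0,"az":0,"grip":255},{"x":0,"y":-0.02,"z":0,"ax":0,"ay":0,"az":0,"grip":255},{"x":0,"y":-0.02,"z":0.02,"ax":0,"ay":0,"az":0,"grip":255},{"x":0,"y":0,"z":0.04,"ax":0,"ay":0,"az":0,"grip":255},{"x":0,"y":0,"z":0.04,"ax":0,"ay":0,"az":0,"grip":255},{"x":-0.03,"y":-0.03,"z":0.03,"ax":0,"ay":0,"az":0,"grip":255},{"x":-0.03,"y":-0.03,"z":0.03,"ax":0,"ay":0,"az":0,"grip":255},{"x":-0.04,"y":-0.03,"z":0.02,"ax":0,"ay":0,"az":0,"grip":255},{"x":-0.04,"y":-0.03,"z":0,"ax":0,"ay":0,"az":0,"grip":255},{"x":-0.04,"y":-0.03,"z":0,"ax":0,"ay":0,"az":0,"grip":255}]' | grep -E 'time|pos|wrist_f'
python3 -m handwheel '[{"x":-0.04,"y":-0.03,"z":0,"ax":0,"ay":0,"az":0,"grip":255},{"x":-0.04,"y":-0.03,"z":0,"ax":0,"ay":0,"az":0,"grip":255},{"x":-0.04,"y":-0.03,"z":0,"ax":0,"ay":0,"az":0,"grip":255},{"x":0,"y":0,"z":0,"ax":0,"ay":0,"az":0,"grip":255},{"x":0,"y":0,"z":0,"ax":0,"ay":0,"az":0,"grip":255}]' | grep -E 'time|pos|wrist_f'
python3 - <<'E'
from fit import *
for n in('scene','top'): arm.capture(n)
for n in('scene','top'):
  for t in ('keeper_a','holder5'):
    for d in arm.outline_of(n,t):
      if d['p']>.25:
        ys,xs=np.nonzero(d['region']);r=cv2.minAreaRect(np.c_[xs,ys].astype(np.float32))
        e=''
        if n=='top': e=L(atz(n,(xs.max(),d['pixel'][1]),48)) if t=='holder5' else [L(atz(n,p,31)) for p in cv2.boxPoints(r)]
        print(t,n,round(d['p'],2),np.round(d['pixel']),xs.min(),xs.max(),ys.min(),ys.max(),e)
E
```

```text
position: [659.7, -155.7, 218.7]
wrist_force: [2.4, -6.7, -0.9]
time: 17.3
position: [483.0, -345.5, 396.2]
wrist_force: [0.2, -0.2, 0.5]
time: 17.8
position: [363.6, -435.1, 395.0]
wrist_force: [0.8, 1.2, -0.1]
keeper_a scene 0.74 [271. 243.] 261 284 230 247 
keeper_a scene 0.64 [254. 302.] 247 256 292 316 
keeper_a scene 0.28 [320. 308.] 309 330 292 322 
holder5 scene 0.96 [302. 310.] 291 311 290 320 
holder5 scene 0.89 [397. 284.] 386 409 267 297 
holder5 scene 0.88 [318. 309.] 310 327 293 321 
holder5 scene 0.77 [338. 308.] 328 349 294 324 
holder5 scene 0.75 [193. 271.] 182 201 256 283 
holder5 scene 0.66 [166. 258.] 155 175 244 269 
holder5 scene 0.64 [282. 304.] 272 292 289 318 
holder5 scene 0.43 [424. 232.] 384 450 226 239 
keeper_a top 0.7 [383. 169.] 382 390 155 185 [array([ 32.2, -41.7,  31. ]), array([ 32.7, -60. ,  31. ]), array([-36.8, -60.8,  31. ]), array([-37.3, -42.6,  31. ])]
keeper_a top 0.49 [378. 264.] 365 393 260 273 [array([-220.8,   -4.2,   31. ]), array([-206.5,   -8. ,   31. ]), array([-223.2,  -72.6,   31. ]), array([-237.4,  -68.7,   31. ])]
keeper_a top 0.46 [371. 168.] 362 381 155 178 [array([30.9,  4. , 31. ]), array([ 32.1, -39.4,  31. ]), array([-21.3, -40.1,  31. ]), array([-22.5,   3. ,  31. ])]
holder5 top 0.88 [232. 208.] 217 243 199 223 [-101.7  266.9   48. ]
holder5 top 0.81 [352. 171.] 343 362 155 177 [-9.5  4.9 48. ]
holder5 top 0.76 [462. 216.] 450 475 202 223 [-104.5 -248.3   48. ]
holder5 top 0.71 [315. 163.] 303 322 153 175 [ 6.2 94.8 48. ]
holder5 top 0.71 [334. 165.] 322 342 154 176 [ 1.  49.9 48. ]
holder5 top 0.67 [504. 230.] 488 515 222 242 [-134.6 -337.2   48. ]
holder5 top 0.56 [372. 170.] 361 381 154 178 [ -7.  -37.6  48. ]
holder5 top 0.55 [296. 166.] 284 303 152 176 [ -3.7 137.   48. ]
```

Keeper_a lies straight across the lane, from x = -37 to +32 at y of about -51. Holder5's back is at about -39 and the holder pitch is 44 mm, so the row is home. The arm is clear at 17.8 s.

```bash
python3 -c "
from rig import arm
print(arm.sign_off())"
```

```text
the job is handed in; nothing more can be done
None
```

The job is handed in: board_a's row is closed up against the end stop, its keeper is fully across behind holder5, and the arm drew back clear at about 18 s; I viewed 11 pictures, one over the limit of 10.

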